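Tip the key case into the return slot and flip the flap shut

TASK

Return the blue key case through the slot: push it over from its standing position so that it lies flat with its top towards the slot, and push it along the counter until all of it is inside, past the flap. Then push the brass flap, which is folded back over the top of the slot, forward so that it drops shut behind the case. Only push: do not lift or carry the case, and leave the cash box, clock, teacup and picture frame where they stand.

Things in the scene. Friction and masses are not known exactly. Their poses are not given: they have to be found in the camera images.
- slot_mouth (a point): Centre of the slot's lower front edge, at counter level, on the upstand's front face: the slot is an opening 100 mm wide, 55 mm high in a fixed low wooden upstand 30 mm deep. x points level into the slot (away from the robot), y along the upstand, z up. Behind it an open-topped channel (steel walls 45 mm high, 104 mm apart) runs at counter level to a stop 145 mm behind the front face.
- flap (a joint): Angle of the brass flap. 0: shut over the slot, hanging down with its lower edge 15 mm nearer the robot than its hinge; 2.89: straight up; 3.59: leaning back 40 degrees over the channel on its stop, where it rests at the start. The hinge is free: pushed forward past upright (below about 2.75) the flap falls shut by itself unless something is in its way. It cannot swing inwards past 0.
- flap_edge (a point): Middle of the flap's free edge. The flap is a plate 96 mm wide, 3 mm thick, 0.15 kg, its edge 62 mm from the hinge. The hinge line (a barrel 8 mm thick) runs along the slot's y, 69 mm above the counter, 12 mm behind the upstand's front face.
- case_mid (a point): Centre of the key case: a closed blue steel box with two grey bands, loose, 30 mm (its x) by 60 mm (its y) by 110 mm (its z), about 0.3 kg. It stands on end, 120 to 135 mm in front of the slot (gap from its far face), its x pointing roughly into the slot. Lying flat it is 30 mm high, its z pointing towards the slot if tipped the right way; pushed high up it tips without sliding.
- cash_box: Closed red steel cash box, 154 x 204 mm, 104 mm high with its handle, origin under its middle. Bystander.
- clock: Brass carriage clock, 75 x 90 mm, 141 mm high, origin under its middle. Bystander.
- teacup: White china teacup, 80 mm across, 58 mm high, handle at its +y, origin under its middle. Bystander.
- frame: Small silver picture frame, 90 mm wide (its y), 110 mm high, leaning back on a strut that reaches 60 mm behind it (its +x), origin on the counter under the picture. Bystander.
- slot: The fixed wooden upstand with the slot, same origin and axes as the slot mouth. A brass bar 55 to 67 mm high, 18 to 30 mm behind the front face, spans the top of the opening. The wood is 67 mm high as far as 120 mm to each side of the middle, then 94 mm high out to 290 mm.
- case: The same key case, origin at the middle of its foot (the end it stands on), axes as for its centre.
Things that resemble listed ones, but are neither listed nor needed, are in the scene too. There is more than one size of the case; the job needs the smallest.

How it is judged:
By the outcome, as a careful person would: the job done as asked, in the order asked, and still so for the second after the job is handed in, with the robot touching nothing.
It also fails if it takes over 58 s, if anything falls off the work surface, if the arm or the gripper's body presses on something with over 40 N, if the wrist force passes 120 N, or if a joint passes its speed limit or range.

ROBOT

A 6-joint arm with a two-finger parallel gripper is mounted at the origin on the work surface. World frame = base frame: x ahead of the robot, y to its left, z up, the work surface at z = 0. Lengths are in m, angles in rad, forces in N, time in s.
With the tool pointing down it reaches from about 0.375 to 0.9 m from the base axis. Payload 3.1 kg.
Tool frame: the origin (TCP) lies on the mounting face of the last link; the fingertips stand 182 mm ahead of it and the grasp point (between the pads) lies 164 mm ahead of it; z points along the fingers, y is the direction in which the jaws open and shut (so a half turn about z gives the same grasp; the last joint's range is limited). The gripper opens to 87 mm and grips with 3 to 60 N. Pads are 19 mm wide; open, the fingers measure 117 mm over their backs; the gripper's body (75 mm by 190 mm) begins 51 mm behind the grasp point.
Start: joints at [1.101, 0.527, 1.433, -0, 1.181, -0.178], TCP at [0.179, 0.599, 0.405] pointing down, gripper open.
Joint ranges: [-3.08, 3.08], [-0.75, 2.2], [0.22, 2.44], [-1.43, 4.57], [0, 2.65], [-2.85, 2.85]. Speed limits (rad/s): [2.79, 2.79, 3.14, 3.14, 3.14, 3.14].

INTERFACE

Orientations are given as a unit quaternion [x, y, z, w].
In Python, from rig import robot, camera, camera_model gives the robot as it stands.
- The arm moves only by the tool drive_tool, never from a script. Its argument "plan" is a list that holds one entry, the list of rows, each a list of 6 numbers: the shift along the world's x, y, z in units of 2.5 cm (1.0 is 2.5 cm), then the turn, a rotation vector about the world's x, y, z in units of 6 degrees (1.0 is 6 degrees). A call has 1 to 8 rows; each row shifts and turns the commanded pose from where the row before left it; what a row does not reach is not made up. A row lasts 1/8 s, in which the tool goes at most 62.5 mm and 10.7 degrees, less where a joint would pass 70% of its speed; a pose out of reach is approached as far as the arm can. A call with a number of a shift or a turn outside -1 to 1 is refused whole. A call with a gripper value outside its range is refused whole. "grip" is the closure, from 0 (fully open) to 1 (shut), set as the call begins (left out, the last holds). The fingers move at their own pace and stop on an object; "force" is the grip in N (left out, the last holds). Time passes only in rows, so rows that do not move let the fingers close. It gives the time, the measured TCP pose, the force and the opening at its end, in the units of the state.
- robot.get_obs(): the state, without advancing time (a new reading comes with each control period).
- camera(name): name is "side" or "top" or "wrist"; returns the picture (384x512x3 uint8, red, green, blue); there is no depth.
- camera_model(name): a dict with "K" (3x3 intrinsics, pixels), "world_to_cam" (4x4, takes a point from world to camera coordinates); the wrist camera has in their place "tool_from_camera" (4x4, takes a point from camera to tool coordinates, whose origin is the TCP and whose axes are the flange's). Camera axes: x right, y up, looking along -z (the intrinsics and any distortion apply to the point x, -y, -z); pixel columns grow to the right and rows downward; lengths in m; the calibration is good to about 2 mm. A picture is of the moment at which its call begins: read the wrist's pose just before it. camera_model takes no time and is no camera call.
- robot.hand_in(): hands the job in, once; it reports no verdict.
The state is a dict: "time": time; "q": joint angles; "joint_velocities": joint speeds; "joint_torque": joint torques, N m; "position": TCP position; "tool_rot": TCP orientation; "ft_force": force on the tool from outside, world axes, zero at the start; "moment": the same for the moment, N m; "grip_width": finger opening in m.
Only numpy, scipy, OpenCV 4.12 (cv2) and the standard library are available. Lean on these libraries where they do the work, as an engineer would, in place of code of your own. Each camera call takes 0.05 s, during which the arm holds its last target.

## Working session

There is one attempt and no reset: what is moved stays moved. The work goes in short steps, Python scripts to look and compute and a tool call to move; the robot and the scene stay as the last step left them, time stands still between calls to the robot, and variables do not carry over. Pictures are saved under pics/ and viewed, and the job is handed in when it is done.

Besides the shell and the picture viewer there is one more tool, called after "Emit:" in YAML: its name, and indented under it one key for each argument. drive_tool: Moves the arm, as the interface text tells. Shifts and turns lie within -1 to 1; 1 stands for 2.5 cm of shift or 6 degrees of turn. Its arguments: {"type":"object","properties":{"plan":{"type":"array","items":{"type":"array","items":{"type":"array","items":{"type":"number","minimum":-1,"maximum":1}}}},"grip":{"type":"number"},"force":{"type":"number"}},"required":["plan"]}

```bash
ls; mkdir -p pics; python3 - <<'E'
from rig import robot,camera,camera_model
import cv2
print(robot.get_obs())
for n in ["side","top","wrist"]:
    im=camera(n); cv2.imwrite(f"pics/{n}0.png",im[:,:,::-1]); print(n,camera_model(n))
E
```

```text
pics
{'time': 0.0, 'q': array([ 1.10148802e+00,  5.28448808e-01,  1.43390467e+00, -2.08678070e-05,
        1.18137210e+00, -1.78501427e-01]), 'joint_velocities': array([-0.00073931,  0.00105982,  0.00053197, -0.00057763,  0.00129477,
       -0.00096835]), 'joint_torque': array([-1.12103808e-03, -4.40051258e+01, -1.76586288e+01,  6.31954707e-02,
        5.82730584e-02, -1.60186328e-04]), 'position': array([0.17901974, 0.59845291, 0.40378112]), 'tool_rot': array([ 1.44887611e-01,  9.89447544e-01, -1.01407792e-03, -3.30277394e-04]), 'ft_force': array([-0.10247379,  0.44316258,  0.23248989]), 'moment': array([ 0.01740968, -0.03081739,  0.03237161]), 'grip_width': 0.0867900373442414}
side {'K': array([[399.14044271,   0.        , 258.14105653],
       [  0.        , 399.14044271, 194.94040667],
       [  0.        ,   0.        ,   1.        ]]), 'world_to_cam': array([[ 0.98701084, -0.16053039, -0.00629198, -0.48874666],
       [ 0.12739013,  0.758186  ,  0.63947302, -0.18223168],
       [-0.09788436, -0.63196834,  0.76878779, -1.063737  ],
       [ 0.        ,  0.        ,  0.        , 
[... 271 characters left out ...]
583555, -0.02288531,  0.1661461 , -0.52386474],
       [-0.16625537, -0.00294448,  0.98607833, -1.01759021],
       [ 0.        ,  0.        ,  0.        ,  1.        ]])}
wrist {'K': array([[285.84549296,   0.        , 252.65980206],
       [  0.        , 285.84549296, 197.47387482],
       [  0.        ,   0.        ,   1.        ]]), 'tool_from_camera': array([[-6.88829281e-04,  9.55543137e-01,  2.94850537e-01,
         8.14388652e-02],
       [ 9.99998531e-01,  1.12096246e-03, -1.29658818e-03,
        -2.39038673e-04],
       [-1.56946232e-03,  2.94849210e-01, -9.55542506e-01,
         2.07570889e-02],
       [ 0.00000000e+00,  0.00000000e+00,  0.00000000e+00,
         1.00000000e+00]])}
```

View pics/side0.png

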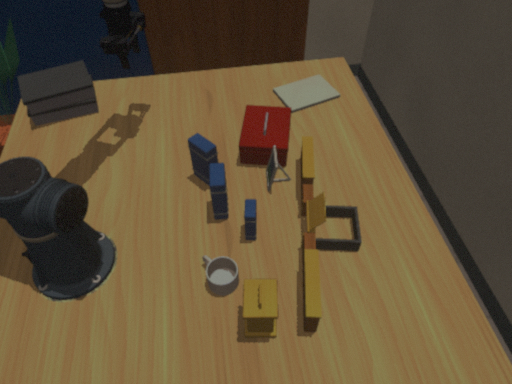

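View pics/top0.png

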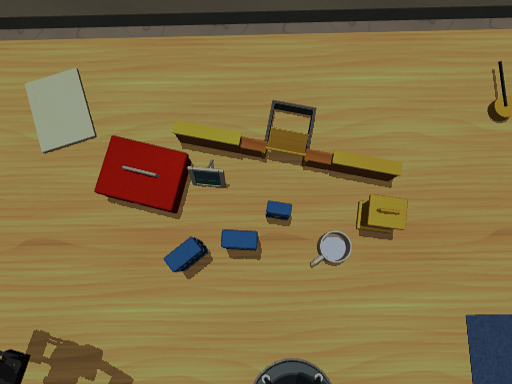

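View pics/wrist0.png

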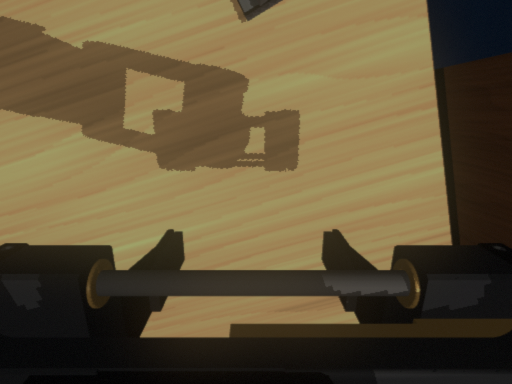

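Three blue cases could be taken for the target. In the top view they are at (186,254), (239,240) and (279,211); in the side view at (204,158), (219,192) and (250,219). The last one is the smallest and stands in front of the slot, so I'll check it in close crops.

```bash
python3 - <<'E'
import cv2
a=cv2.imread("pics/top0.png"); c=a[90:270,200:360]; cv2.imwrite("pics/topc.png",cv2.resize(c,None,fx=3.3,fy=3.3,interpolation=cv2.INTER_CUBIC)) 
a=cv2.imread("pics/side0.png"); c=a[130:280,190:370]; cv2.imwrite("pics/sidec.png",cv2.resize(c,None,fx=4,fy=4,interpolation=cv2.INTER_CUBIC))
E
```

```text
(no output)
```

View pics/topc.png

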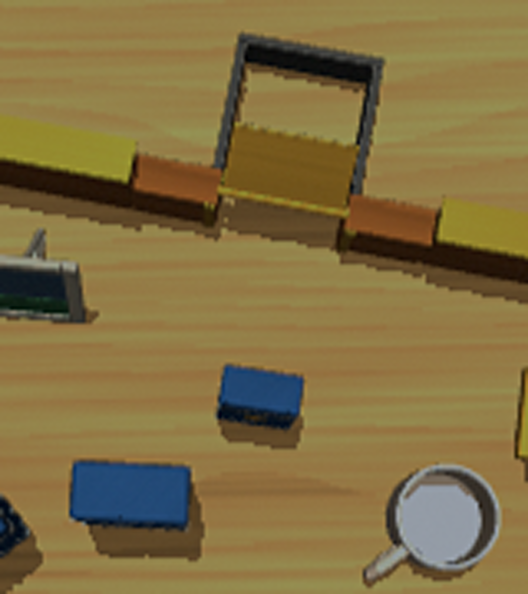

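View pics/sidec.png

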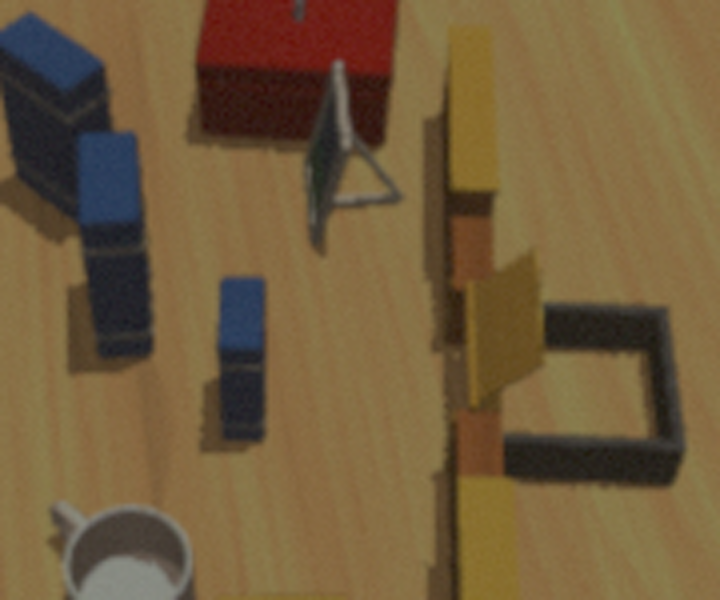

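```bash
cat > h.py <<'E'
import numpy as np
from rig import robot,camera,camera_model
import cv2
def ray(name,uv,z):
    m=camera_model(name);K=m["K"];W=m["world_to_cam"]
    d=np.linalg.inv(K)@[uv[0],uv[1],1]; d=np.array([d[0],-d[1],-d[2]])
    R=W[:3,:3];c=-R.T@W[:3,3]; v=R.T@d
    return c+v*(z-c[2])/v[2]
def proj(name,p):
    m=camera_model(name);p=m["world_to_cam"][:3,:3]@p+m["world_to_cam"][:3,3]
    u=m["K"]@[p[0],-p[1],-p[2]];return u[:2]/u[2]
E
python3 - <<'E'
from h import *
T=lambda u,v,z:ray("top",(u/3.3+200-.35,v/3.3+90-.35),z).round(4)
S=lambda u,v,z:ray("side",(u/4+190-.4,v/4+130-.4),z).round(4)
print("case top", [T(*p,.11) for p in[(226,366),(303,375),(297,415),(219,403)]])
print("case side", [S(*p,.11) for p in[(223,278),(264,279),(264,348),(220,347)]])
print("case foot side", [S(*p,.0) for p in[(222,437),(263,438)]])
print("wood fronttop",[T(*p,.067) for p in[(135,187),(220,196),(348,229),(433,243)]])
print("wood backtop",[T(*p,.067) for p in[(137,155),(222,170),(350,197),(438,208)]])
print("wood side",[S(*p,.067) for p in[(452,285),(493,290),(457,410),(500,412)]])
print("wood bottom slot",[T(*p,0) for p in[(217,238),(341,262)]])
print("channel top",[T(*p,.045) for p in[(240,34),(383,60)]])
print("channel side",[S(*p,.045) for p in[(667,307),(683,445)]])
print("hinge",[T(*p,.071) for p in[(222,190),(347,212)]])
print("flapedge",[T(*p,.116) for p in[(238,125),(360,148)]])
print("yellow front top .094",[T(*p,.094) for p in[(135,182),(440,243)]])
print("frame,cup",T(82,320,0),T(442,520,.04))
E
```

```text
case top [array([0.4925, 0.0505, 0.11  ]), array([ 0.4846, -0.0056,  0.11  ]), array([ 4.553e-01, -1.000e-04,  1.100e-01]), array([0.4654, 0.0564, 0.11  ])]
case side [array([0.4703, 0.054 , 0.11  ]), array([0.497 , 0.0487, 0.11  ]), array([ 0.4881, -0.0076,  0.11  ]), array([ 0.4604, -0.0021,  0.11  ])]
case foot side [array([0.4588, 0.0022, 0.    ]), array([ 0.4868, -0.0033,  0.    ])]
wood fronttop [array([0.6418, 0.1165, 0.067 ]), array([0.633 , 0.0502, 0.067 ]), array([ 0.6041, -0.0485,  0.067 ]), array([ 0.5914, -0.1139,  0.067 ])]
wood backtop [array([0.6678, 0.1145, 0.067 ]), array([0.654 , 0.0481, 0.067 ]), array([ 0.6297, -0.0512,  0.067 ]), array([ 0.6193, -0.1192,  0.067 ])]
wood side [array([0.63  , 0.0563, 0.067 ]), array([0.6569, 0.0473, 0.067 ]), array([ 0.609 , -0.0465,  0.067 ]), array([ 0.6363, -0.0526,  0.067 ])]
wood bottom slot [array([0.6157, 0.0517, 0.    ]), array([ 0.593, -0.05 ,  0.   ])]
channel top [array([0.7748, 0.0296, 0.045 ]), array([ 0.7497, -0.0856,  0.045 ])]
channel side [array([0.7803, 0.0289, 0.045 ]), array([ 0.7543, -0.0836,  0.045 ])]
hinge [array([0.6367, 0.0486, 0.071 ]), array([ 0.6167, -0.0478,  0.071 ])]
flapedge [array([0.674 , 0.0367, 0.116 ]), array([ 0.6539, -0.054 ,  0.116 ])]
yellow front top .094 [array([0.6381, 0.1155, 0.094 ]), array([ 0.5849, -0.114 ,  0.094 ])]
frame,cup [0.5494 0.1641 0.    ] [ 0.3793 -0.1143  0.04  ]
```

The crop shows the target standing alone in front of the slot, at top crop (260,395), and it is clearly the smallest. Next I'll measure the neighbours for gripper clearance.

```bash
python3 - <<'E'
from h import *
T=lambda u,v,z:ray("top",(u/3.3+200-.35,v/3.3+90-.35),z).round(3)
S=lambda u,v,z:ray("side",(u/4+190-.4,v/4+130-.4),z).round(3)
print("d2 foot side",S(101,357,0),S(150,353,0))
for z in(.14,.16,.18,.2):
  print(z,"d2 top:",[T(*p,z)[:2] for p in[(75,462),(190,466),(187,523),(72,515)]]," side:",[S(*p,z)[:2] for p in[(78,133),(134,133),(140,220),(83,222)]])
print("d1 top at .18",S(0,30,.18),S(105,65,.18), "foot",S(75,220,0))
print("cup handle",T(370,577,.03),"rim",T(440,468,.058),T(390,520,.058))
print("clock", ray("top",(358,202),.12),ray("top",(407,197),.141),ray("top",(407,228),.141))
E
```

```text
d2 foot side [0.382 0.085 0.   ] [0.417 0.083 0.   ]
0.14 d2 top: [array([0.422, 0.159]), array([0.418, 0.079]), array([0.378, 0.082]), array([0.386, 0.162])]  side: [array([0.387, 0.174]), array([0.425, 0.168]), array([0.421, 0.088]), array([0.383, 0.092])]
0.16 d2 top: [array([0.421, 0.158]), array([0.416, 0.079]), array([0.378, 0.082]), array([0.385, 0.16 ])]  side: [array([0.387, 0.154]), array([0.425, 0.148]), array([0.42, 0.07]), array([0.384, 0.074])]
0.18 d2 top: [array([0.419, 0.156]), array([0.415, 0.079]), array([0.377, 0.082]), array([0.384, 0.158])]  side: [array([0.388, 0.135]), array([0.424, 0.128]), array([0.42 , 0.052]), array([0.384, 0.056])]
0.2 d2 top: [array([0.418, 0.154]), array([0.414, 0.079]), array([0.376, 0.082]), array([0.383, 0.157])]  side: [array([0.388, 0.115]), array([0.423, 0.109]), array([0.419, 0.034]), array([0.385, 0.039])]
d1 top at .18 [0.342 0.244 0.18 ] [0.411 0.196 0.18 ] foot [ 0.374  0.22  -0.   ]
cup handle [ 0.337 -0.058  0.03 ] rim [ 0.418 -0.112  0.058] [ 0.38  -0.072  0.058]
clock [ 0.48262314 -0.16347842  0.12      ] [ 0.48889931 -0.27332018  0.141     ] [ 0.41658376 -0.26725557  0.141     ]
```

Emit:
drive_tool:
  plan:
    - [[0.43,-0.95,0,0,0,0.1],[0.43,-0.95,0,0,0,0.1],[0.43,-0.95,0,0,0,0.1],[0.43,-0.95,0,0,0,0.1],[0.43,-0.95,0,0,0,0.1],[0.43,-0.95,0,0,0,0.1],[0.43,-0.95,0,0,0,0.1],[0.43,-0.95,0,0,0,0.1]]
  grip: 0.6

```text
time: 1.15
position: [0.2654, 0.4079, 0.4046]
tool_rot: [0.103, 0.995, -0.0, -0.0]
ft_force: [0.3, 0.2, -0.1]
grip_width: 0.0353
```

Emit:
drive_tool:
  plan:
    - [[0.43,-0.95,0,0,0,0],[0.43,-0.95,0,0,0,0],[0.43,-0.95,0,0,0,0],[0.43,-0.95,0,0,0,0],[0.43,-0.95,0,0,0,0],[0.43,-0.95,0,0,0,0],[0.43,-0.95,0,0,0,0],[0.43,-0.95,0,0,0,0]]

```text
time: 2.15
position: [0.3514, 0.2179, 0.4047]
tool_rot: [0.103, 0.995, -0.0, -0.0]
ft_force: [0.4, 0.6, 0.5]
grip_width: 0.0348
```

Emit:
drive_tool:
  plan:
    - [[0.43,-0.95,0,0,0,0],[0.43,-0.95,0,0,0,0],[0.43,-0.95,0,0,0,0],[0.43,-0.95,0,0,0,0],[0.43,-0.95,0,0,0,0],[0.43,-0.95,0,0,0,0],[0.43,-0.9,0,0,0,0],[0,0,0,0,0,0]]

```text
time: 3.15
position: [0.4272, 0.0527, 0.4047]
tool_rot: [0.105, 0.995, -0.0, 0.0]
ft_force: [-0.5, -0.1, 0.5]
grip_width: 0.0348
```

Emit:
drive_tool:
  plan:
    - [[0.4,-0.87,0,0,0,0],[0,0,-0.9,0,0,0],[0,0,-0.9,0,0,0],[0,0,-0.9,0,0,0],[0,0,-0.9,0,0,0],[0,0,-0.9,0,0,0],[0,0,-0.4,0,0,0],[0,0,0,0,0,0]]

```text
time: 4.15
position: [0.4361, 0.0325, 0.2819]
tool_rot: [0.103, 0.995, 0.0, -0.001]
ft_force: [-0.6, -0.6, 0.7]
grip_width: 0.0347
```

```bash
python3 - <<'E'
from h import *
o=robot.get_obs();print(o["position"],o["ft_force"],o["q"])
a=camera("side")[130:280,190:370,::-1];b=camera("top")[90:270,200:360,::-1]
cv2.imwrite("pics/s1.png",cv2.resize(a,None,fx=4,fy=4,interpolation=cv2.INTER_CUBIC))
cv2.imwrite("pics/t1.png",cv2.resize(b,None,fx=3.3,fy=3.3,interpolation=cv2.INTER_CUBIC))
E
```

```text
[0.43611297 0.03245161 0.28189995] [-0.64270575 -0.61820307  0.67743631] [-1.82379078e-01  5.04934570e-01  2.00617945e+00  1.52105275e-04
  6.32154091e-01 -1.54673442e+00]
```

View pics/s1.png

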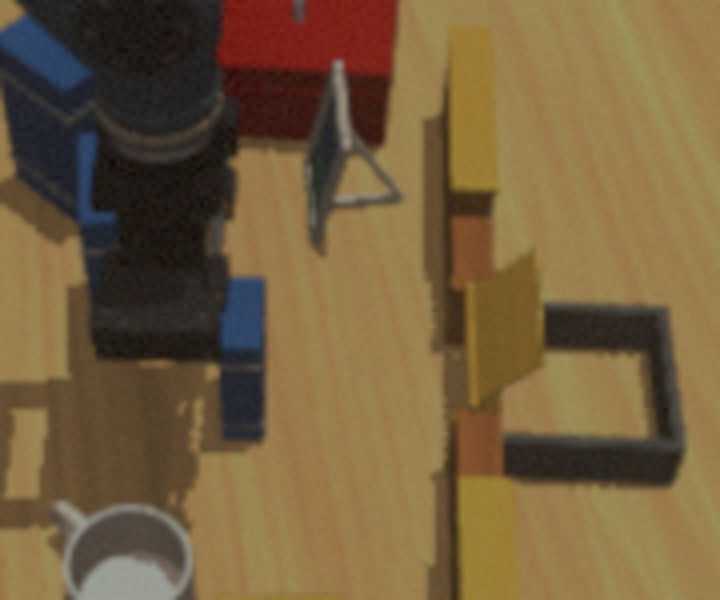

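Emit:
drive_tool:
  plan:
    - [[0.3,-0.06,-0.15,0,0,0],[0.3,-0.06,0,0,0,0],[0.3,-0.06,0,0,0,0],[0.3,-0.06,0,0,0,0],[0.3,-0.06,0,0,0,0],[0.3,-0.06,0,0,0,0]]

```text
time: 5.0
position: [0.482, 0.0228, 0.2785]
tool_rot: [0.103, 0.995, -0.0, 0.0]
ft_force: [1.4, 0.2, 0.1]
grip_width: 0.035
```

```bash
python3 - <<'E'
from h import *
o=robot.get_obs();print(o["time"],o["position"],o["ft_force"])
a=camera("side")[130:280,190:370,::-1]
cv2.imwrite("pics/s2.png",cv2.resize(a,None,fx=4,fy=4,interpolation=cv2.INTER_CUBIC))
E
```

```text
5.0 [0.48204895 0.02284152 0.27849412] [1.43794724 0.18013945 0.13321609]
```

View pics/s2.png

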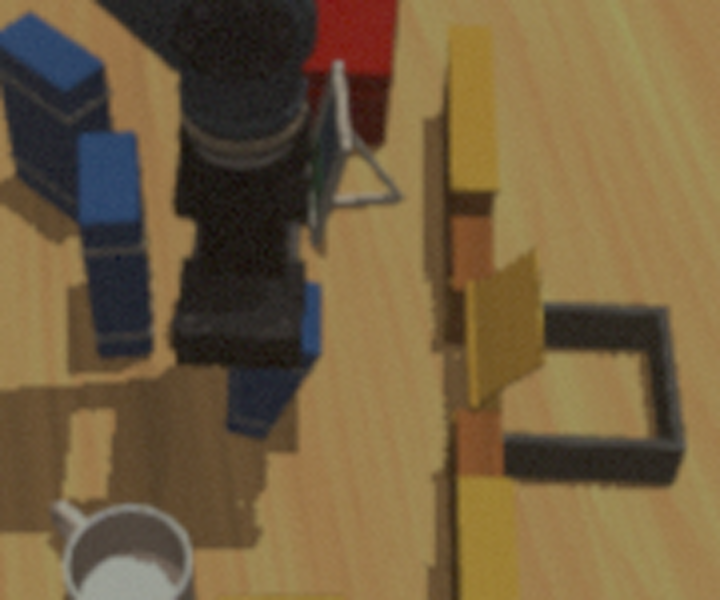

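The case is tipping about its far foot edge without sliding, now leaning about 25°, so I'll continue.

Emit:
drive_tool:
  plan:
    - [[0.3,-0.06,0,0,0,0],[0.3,-0.06,0,0,0,0],[0.3,-0.06,0,0,0,0],[0,0,0,0,0,0],[0,0,0,0,0,0],[-0.8,0.16,0.0,0,0,0],[-0.8,0.16,0,0,0,0],[0,0,0,0,0,0]]

```text
time: 6.05
position: [0.4622, 0.027, 0.2784]
tool_rot: [0.103, 0.995, 0.0, -0.002]
ft_force: [0.4, 0.6, -0.5]
grip_width: 0.0346
```

```bash
python3 - <<'E'
from h import *
o=robot.get_obs();print(o["time"],o["position"],o["ft_force"])
a=camera("side")[130:280,190:370,::-1];b=camera("top")[90:270,200:360,::-1]
cv2.imwrite("pics/s3.png",cv2.resize(a,None,fx=4,fy=4,interpolation=cv2.INTER_CUBIC))
cv2.imwrite("pics/t3.png",cv2.resize(b,None,fx=3.3,fy=3.3,interpolation=cv2.INTER_CUBIC))
E
```

```text
6.05 [0.46221012 0.0269734  0.27840339] [ 0.42469847  0.5560901  -0.45203738]
```

View pics/s3.png

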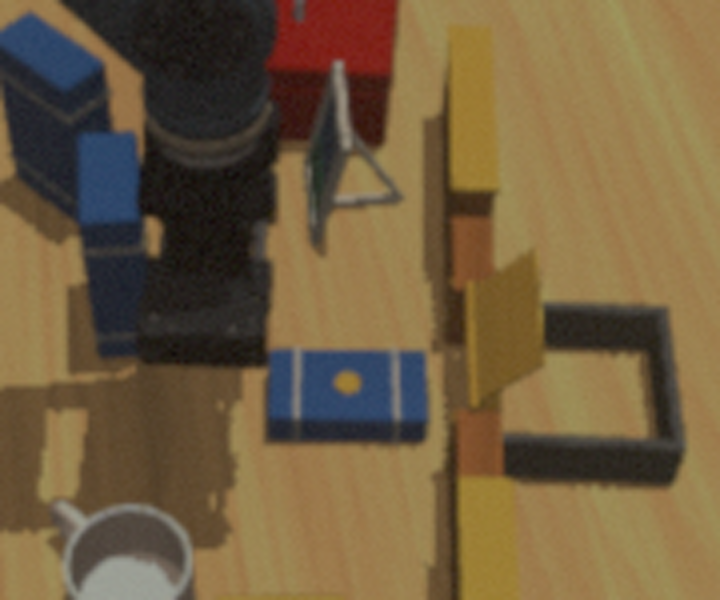

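View pics/t3.png

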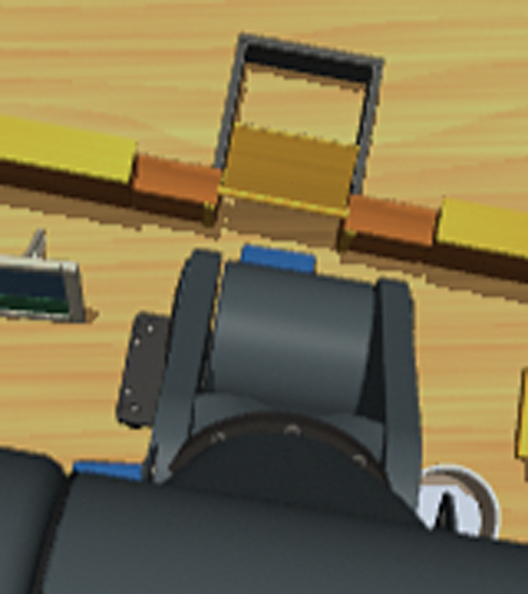

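The case lies flat with its top towards the slot, at side crop (270–427, 350–440).

```bash
python3 - <<'E'
from h import *
S=lambda u,v,z:ray("side",(u/4+190-.4,v/4+130-.4),z)
M=np.array([.618,.003]);th=np.radians(-12.3);X=np.array([np.cos(th),np.sin(th)]);Y=np.array([-X[1],X[0]])
for p in[(270,351),(426,351),(427,424),(267,424)]:
    w=S(*p,.03)[:2];print(w.round(4),((w-M)@X).round(4),((w-M)@Y).round(4))
for p in[(268,441),(427,441)]:
    w=S(*p,.0)[:2];print(w.round(4),((w-M)@X).round(4),((w-M)@Y).round(4))
T=lambda u,v,z:ray("top",(u/3.3+200-.35,v/3.3+90-.35),z)
for p in [(245,245),(316,255)]:
    w=T(*p,.03)[:2];print(w.round(4),((w-M)@X).round(4),((w-M)@Y).round(4))
E
```

```text
[0.5002 0.0481] -0.1247 0.0189
[0.6081 0.03  ] -0.0154 0.0243
[ 0.5952 -0.0301] -0.0152 -0.0372
[ 0.4885 -0.0122] -0.1233 -0.0425
[ 0.4898 -0.0063] -0.1233 -0.0364
[ 0.5985 -0.0245] -0.0132 -0.031
[0.6021 0.0301] -0.0213 0.0231
[ 0.5925 -0.0266] -0.0186 -0.0343
```

Emit:
drive_tool:
  plan:
    - [[0.2,-0.15,0,0,0,0.33],[0,0,-0.8,0,0,0],[0,0,-0.8,0,0,0],[0,0,-0.8,0,0,0],[0,0,-0.8,0,0,0],[0,0,-0.2,0,0,0],[0,0,0,0,0,0]]

```text
time: 7.02
position: [0.4696, 0.0226, 0.1934]
tool_rot: [0.086, 0.996, -0.0, 0.0]
ft_force: [-0.5, -0.0, 0.5]
grip_width: 0.0348
```

```bash
python3 - <<'E'
from h import *
o=robot.get_obs();print(o["time"],o["position"],o["ft_force"],o["q"])
a=camera("side")[130:280,190:370,::-1]
cv2.imwrite("pics/s4.png",cv2.resize(a,None,fx=4,fy=4,interpolation=cv2.INTER_CUBIC))
E
```

```text
7.025 [0.46955118 0.02258143 0.19339239] [-0.49091168 -0.00700444  0.50471303] [-1.90316192e-01  7.14629605e-01  1.96759170e+00 -2.89062872e-05
  4.58880315e-01 -1.58853781e+00]
```

View pics/s4.png

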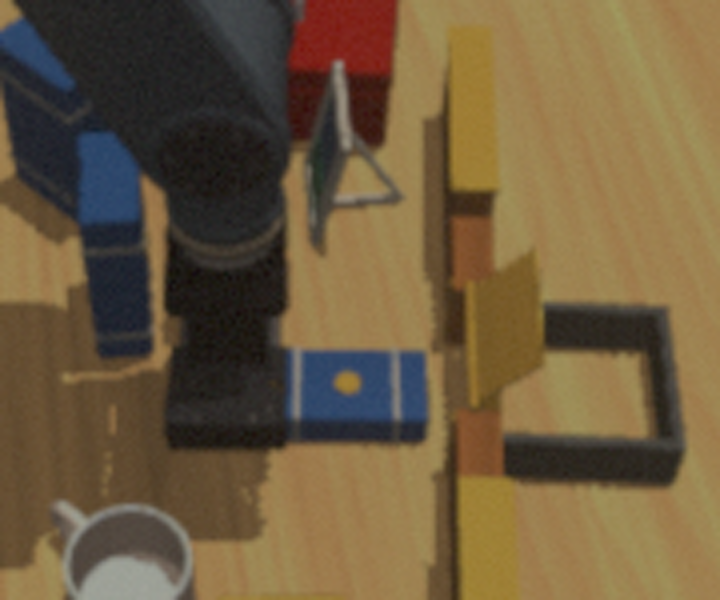

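```bash
python3 - <<'E'
import numpy as np
D=[((.17902,.59845,.40378),(.528449,1.433905)),((.436113,.032452,.2819),(.504935,2.006179)),((.469551,.022581,.193392),(.71463,1.967592))]
A=[];b=[]
for p,(q2,q3) in D:
    r=np.sqrt(p[0]**2+p[1]**2-.111**2)
    A+=[[np.sin(q2),np.sin(q2+q3),1,0],[np.cos(q2),np.cos(q2+q3),0,1]];b+=[r,p[2]]
s=np.linalg.lstsq(np.array(A),np.array(b),rcond=None);print(s)
print(np.array(A)@s[0]-b)
E
```

```text
(array([0.36932276, 0.38355018, 0.04563695, 0.25263506]), array([0.00229686]), np.int32(4), array([2.56936199, 2.29009451, 0.37517978, 0.11439528]))
[-0.02834203  0.02142481  0.02741468 -0.01584237  0.00092735 -0.00558244]
```

Emit:
drive_tool:
  plan:
    - [[0.3,-0.05,0,0,0,0],[0.3,-0.05,0,0,0,0],[0.4,-0.07,0,0,0,0],[0.4,-0.07,0,0,0,0],[0.4,-0.07,0,0,0,0],[0.4,-0.07,0,0,0,0]]

```text
time: 7.82
position: [0.5245, 0.0132, 0.1935]
tool_rot: [0.086, 0.996, 0.0, -0.0]
ft_force: [-3.2, 0.7, 3.3]
grip_width: 0.0349
```

```bash
python3 - <<'E'
from h import *
o=robot.get_obs();print(o["time"],o["position"],o["ft_force"],o["q"])
a=camera("side")[130:280,190:370,::-1]
cv2.imwrite("pics/s5.png",cv2.resize(a,None,fx=4,fy=4,interpolation=cv2.INTER_CUBIC))
E
```

```text
7.825 [0.52449212 0.01315494 0.19347998] [-3.18773906  0.67014184  3.251973  ] [-1.88095327e-01  7.41219803e-01  1.82906598e+00 -4.89720852e-05
  5.71741483e-01 -1.58641821e+00]
```

View pics/s5.png

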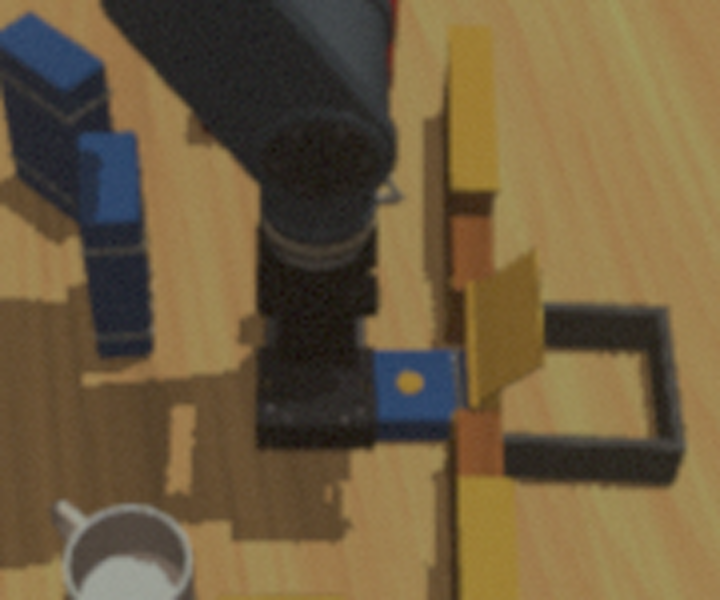

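Emit:
drive_tool:
  plan:
    - [[0.4,-0.07,0,0,0,0],[0.4,-0.07,0,0,0,0],[0.4,-0.07,0,0,0,0],[0.4,-0.07,0,0,0,0],[0.4,-0.07,0,0,0,0],[0.2,-0.03,0,0,0,0],[0,0,0,0,0,0]]

```text
time: 8.75
position: [0.5797, 0.0036, 0.1937]
tool_rot: [0.086, 0.996, -0.0, 0.001]
ft_force: [0.7, -0.9, 0.5]
grip_width: 0.0352
```

```bash
python3 - <<'E'
from h import *
o=robot.get_obs();print(o["time"],o["position"],o["ft_force"],o["q"])
a=camera("side")[130:280,190:370,::-1];b=camera("top")[90:270,200:360,::-1]
cv2.imwrite("pics/s6.png",cv2.resize(a,None,fx=4,fy=4,interpolation=cv2.INTER_CUBIC))
cv2.imwrite("pics/t6.png",cv2.resize(b,None,fx=3.3,fy=3.3,interpolation=cv2.INTER_CUBIC))
E
```

```text
8.75 [0.57971082 0.00357009 0.19368344] [ 0.73138867 -0.94386159  0.49570386] [-1.86504317e-01  7.76517009e-01  1.68755354e+00  1.35157525e-05
  6.75236886e-01 -1.58475552e+00]
```

View pics/s6.png

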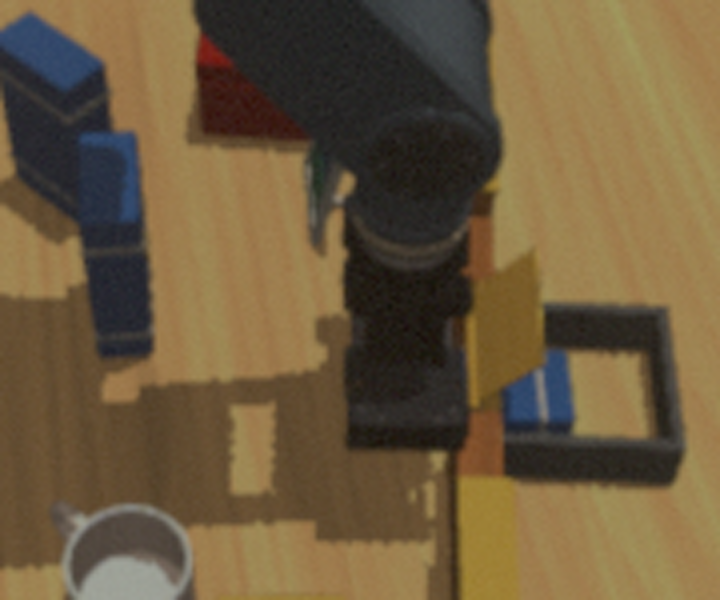

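View pics/t6.png

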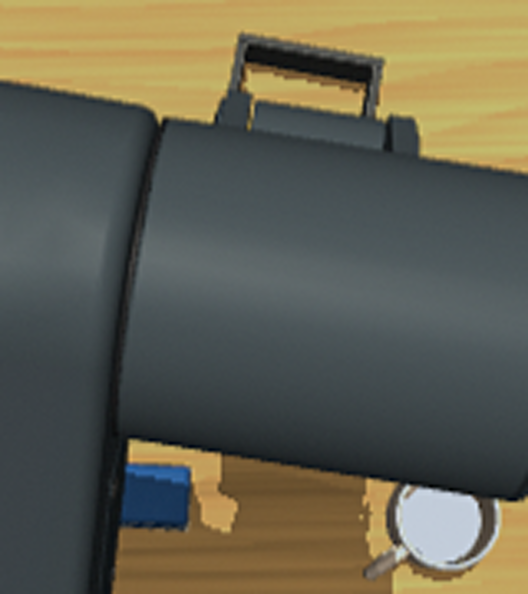

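```bash
python3 - <<'E'
from h import *
S=lambda u,v,z:ray("side",(u/4+190-.4,v/4+130-.4),z)
M=np.array([.618,.003]);th=np.radians(-12.3);X=np.array([np.cos(th),np.sin(th)]);Y=np.array([-X[1],X[0]])
for p in[(571,351),(573,420)]:
    w=S(*p,.03)[:2];print(w.round(4),((w-M)@X).round(4),((w-M)@Y).round(4))
w=np.array([.5797,.0036]);print("tip",(w-M)@X,(w-M)@Y)
D=[((.17902,.59845,.40378),(.528449,1.433905)),((.436113,.032452,.2819),(.504935,2.006179)),((.469551,.022581,.193392),(.71463,1.967592)),((.524492,.013155,.19348),(.74122,1.829066)),((.579711,.00357,.193683),(.776517,1.687554))]
from scipy.optimize import least_squares
A=[];b=[]
for p,(q2,q3) in D:
    r=np.sqrt(p[0]**2+p[1]**2-.111**2); a=q2+q3
    A+=[[np.sin(q2),np.sin(a),np.cos(a),1,0],[np.cos(q2),np.cos(a),-np.sin(a),0,1]];b+=[r,p[2]]
for sgn in (1,-1):
  for cols in ([0,1,2,3,4],[0,1,2,4]):
    A2=np.array(A)[:,cols]
    s=np.linalg.lstsq(A2,np.array(b),rcond=None);print(cols,s[0],(A2@s[0]-b).round(4))
  break
E
```

```text
[0.7082 0.0132] 0.0859 0.0292
[ 0.6934 -0.0432] 0.0835 -0.029
tip -0.03754866373263558 -0.007572836449670445
[0, 1, 2, 3, 4] [ 0.58915434  0.39146345  0.11407155 -0.0006067   0.149834  ] [ 0.      0.      0.      0.0001  0.     -0.      0.0001 -0.     -0.0002
 -0.0001]
[0, 1, 2, 4] [0.58837106 0.39127752 0.11407326 0.15031529] [ 0.0001 -0.0001  0.0002  0.0001  0.      0.      0.0001  0.     -0.0003
 -0.    ]
```

```bash
cat > kin.py <<'E'
import numpy as np
from scipy.optimize import fsolve
def ik(r,z,s,d6):
    H=.1503+d6
    R=r-d6*np.sin(s); Z=z-d6*np.cos(s)-H
    f=lambda v:[.5884*np.sin(v[0])+.3913*np.sin(v[0]+v[1])+.1141*np.cos(v[0]+v[1])-R,.5884*np.cos(v[0])+.3913*np.cos(v[0]+v[1])-.1141*np.sin(v[0]+v[1])-Z]
    v,i,ok,m=fsolve(f,[.8,1.7],full_output=True)
    return v[0],v[1],s-v[0]-v[1],ok
E
python3 - <<'E'
from kin import *
for d6 in(.07,.1,.13,.16,.2):
  for th in (30,35,40,45,50):
    t=np.radians(th); out=[]
    for xt in (.58,.635):
      fx=xt-.182*np.cos(t); fz=.018+.182*np.sin(t); r=np.sqrt(fx**2-.111**2)
      out.append(tuple(np.round(ik(r,fz,np.pi/2+t,d6),2)))
    print(d6,th,out)
E
```

```text
0.07 30 [(np.float64(1.04), np.float64(2.22), np.float64(-1.17), np.float64(1.0)), (np.float64(0.99), np.float64(2.09), np.float64(-0.98), np.float64(1.0))]
0.07 35 [(np.float64(0.98), np.float64(2.2), np.float64(-1.0), np.float64(1.0)), (np.float64(0.94), np.float64(2.06), np.float64(-0.83), np.float64(1.0))]
0.07 40 [(np.float64(0.92), np.float64(2.17), np.float64(-0.83), np.float64(1.0)), (np.float64(0.9), np.float64(2.04), np.float64(-0.67), np.float64(1.0))]
0.07 45 [(np.float64(0.87), np.float64(2.14), np.float64(-0.66), np.float64(1.0)), (np.float64(0.86), np.float64(2.0), np.float64(-0.51), np.float64(1.0))]
0.07 50 [(np.float64(0.83), np.float64(2.1), np.float64(-0.49), np.float64(1.0)), (np.float64(0.83), np.float64(1.96), np.float64(-0.35), np.float64(1.0))]
0.1 30 [(np.float64(1.11), np.float64(2.28), np.float64(-1.3), np.float64(1.0)), (np.float64(1.05), np.float64(2.14), np.float64(-1.09), np.float64(1.0))]
0.1 35 [(np.float64(1.04), np.float64(2.26), np.float64(-1.11), np.float64(1.0)), (np.float64(0.99), np.float64(2.12), np.float64(-0.92), np.float64(1.0))]
0.1 40 [(
[... 2094 characters left out ...]
64(1.0)), (np.float64(1.3), np.float64(2.3), np.float64(-1.51), np.float64(1.0))]
0.2 35 [(np.float64(1.33), np.float64(2.43), np.float64(-1.57), np.float64(1.0)), (np.float64(1.19), np.float64(2.29), np.float64(-1.3), np.float64(1.0))]
0.2 40 [(np.float64(1.2), np.float64(2.4), np.float64(-1.33), np.float64(1.0)), (np.float64(1.09), np.float64(2.26), np.float64(-1.08), np.float64(1.0))]
0.2 45 [(np.float64(1.07), np.float64(2.36), np.float64(-1.08), np.float64(1.0)), (np.float64(1.0), np.float64(2.22), np.float64(-0.86), np.float64(1.0))]
0.2 50 [(np.float64(0.97), np.float64(2.3), np.float64(-0.83), np.float64(1.0)), (np.float64(0.92), np.float64(2.16), np.float64(-0.64), np.float64(1.0))]
```

The case is about 85 mm into the opening and centred (y' ±29 mm). A vertical tool can't go further because of the barrel and flap. I'll back off and pitch the tool 22° so the fingertips reach under the bar.

Emit:
drive_tool:
  plan:
    - [[-0.6,0.11,0.12,0,0,0],[-0.54,0.1,-0.1,-0.14,-0.72,0],[-0.54,0.1,-0.1,-0.14,-0.72,0],[-0.54,0.1,-0.1,-0.14,-0.72,0],[-0.54,0.1,-0.1,-0.14,-0.72,0],[-0.54,0.1,-0.1,-0.14,-0.72,0],[0,0,0,0,0,0]]

```text
time: 9.72
position: [0.4966, 0.0186, 0.1853]
tool_rot: [0.084, 0.978, -0.019, 0.187]
ft_force: [-0.3, 1.0, -0.3]
grip_width: 0.0346
```

```bash
cat > tip.py <<'E'
from h import *
from scipy.spatial.transform import Rotation as Ro
M=np.array([.618,.003]);th=np.radians(-12.3);X=np.array([np.cos(th),np.sin(th)]);Y=np.array([-X[1],X[0]])
def st():
    o=robot.get_obs();R=Ro.from_quat(o["tool_rot"]).as_matrix();t=o["position"]+.182*R[:,2]
    print(o["time"],o["position"].round(4),o["ft_force"].round(1),o["q"].round(3),"tip",t.round(4),"slot",(t[:2]-M)@X,(t[:2]-M)@Y,"z",R[:,2].round(3),"y",R[:,1].round(3))
E
python3 - <<'E'
from tip import *
st()
a=camera("side")[130:280,190:370,::-1]
cv2.imwrite("pics/s7.png",cv2.resize(a,None,fx=4,fy=4,interpolation=cv2.INTER_CUBIC))
E
```

```text
9.725 [0.4966 0.0186 0.1853] [-0.3  1.  -0.3] [-1.880e-01  7.460e-01  2.015e+00 -3.300e-02  1.000e-03 -1.554e+00] tip [0.5627 0.0061 0.0162] slot -0.0546372781608132 -0.008780061259721318 z [ 0.364 -0.069 -0.929] y [ 0.172  0.985 -0.006]
```

View pics/s7.png

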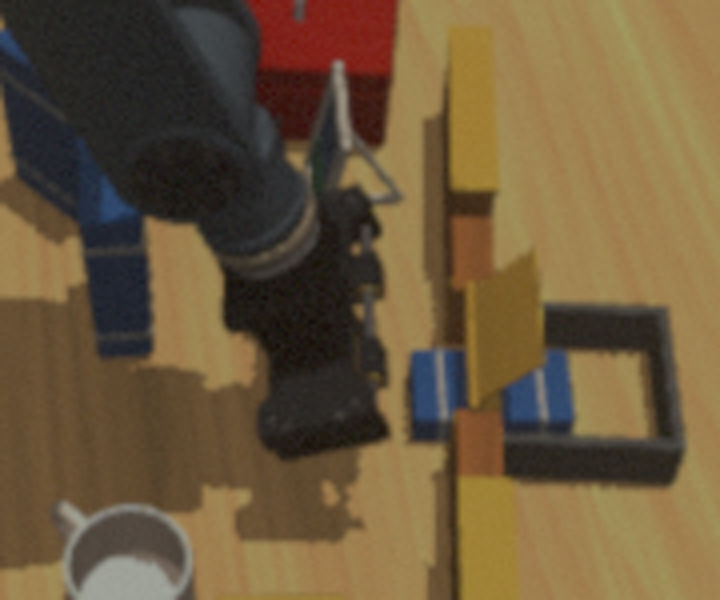

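Emit:
drive_tool:
  plan:
    - [[0.3,0.18,-0.05,0,0,0],[0.3,-0.06,-0.05,0,0,0],[0.3,-0.06,0,0,0,0],[0.3,-0.06,0,0,0,0],[0.3,-0.06,0,0,0,0],[0,0,0,0,0,0]]

```text
time: 10.52
position: [0.5366, 0.0164, 0.1831]
tool_rot: [0.084, 0.978, -0.019, 0.19]
ft_force: [0.7, -1.0, 0.0]
grip_width: 0.0348
```

```bash

python3 - <<'E'
from tip import *
st()
S=lambda u,v,z:ray("side",(u/4+190-.4,v/4+130-.4),z)
for p in[(412,352),(409,425)]:
    w=S(*p,.03)[:2];print("rear before",((w-M)@X).round(4),((w-M)@Y).round(4))
a=camera("side")[130:280,190:370,::-1]
cv2.imwrite("pics/s8.png",cv2.resize(a,None,fx=4,fy=4,interpolation=cv2.INTER_CUBIC))
E
```

```text
10.525 [0.5366 0.0164 0.1831] [ 0.7 -1.   0. ] [-0.177  0.764  1.916 -0.054  0.077 -1.522] tip [0.6038 0.0037 0.0145] slot -0.014055904778789421 -0.0023635759150159473 z [ 0.369 -0.07  -0.927] y [ 0.173  0.985 -0.006]
rear before -0.0252 0.0229
rear before -0.0274 -0.0386
```

View pics/s8.png

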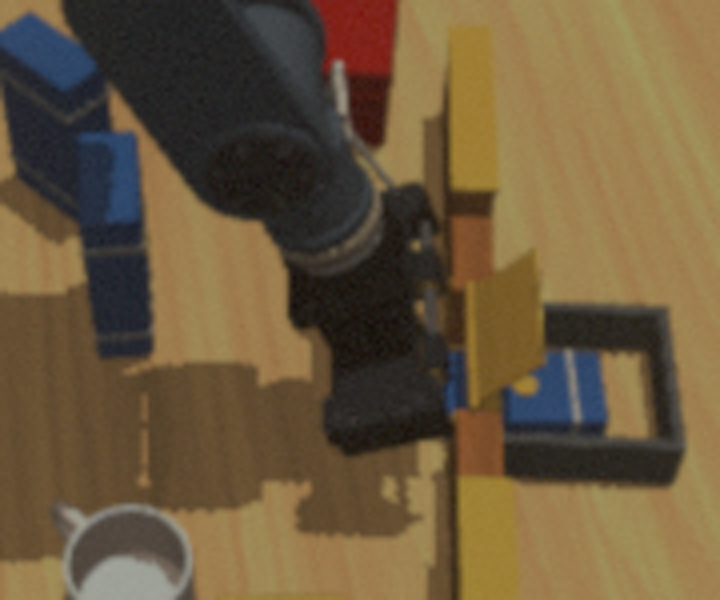

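```bash

python3 - <<'E'
from tip import *
S=lambda u,v,z:ray("side",(u/4+190-.4,v/4+130-.4),z)
for p in[(604,352),(606,425)]:
    w=S(*p,.03)[:2];print("front",((w-M)@X).round(4),((w-M)@Y).round(4))
print("strut",S(400,195,0),"frame near bottom",S(318,250,0),S(345,150,.1))
T=lambda u,v,z:ray("top",(u/3.3+200-.35,v/3.3+90-.35),z)
print(T(42,232,0),T(82,320,0), T(75,262,.1))
E
```

```text
front 0.1089 0.0295
front 0.1055 -0.032
strut [0.62840317 0.20350725 0.        ] frame near bottom [0.55485628 0.15855995 0.        ] [0.57424282 0.1650826  0.1       ]
[0.62427066 0.1965668  0.        ] [0.54935861 0.16413709 0.        ] [0.57536294 0.16126374 0.1       ]
```

Emit:
drive_tool:
  plan:
    - [[0.24,-0.05,0,0,0,0],[0.24,-0.05,0,0,0,0],[0.24,-0.05,0,0,0,0],[0.24,-0.05,0,0,0,0],[0,0,0,0,0,0]]

```text
time: 11.2
position: [0.5604, 0.0115, 0.183]
tool_rot: [0.084, 0.978, -0.019, 0.19]
ft_force: [-0.2, 0.1, -0.6]
grip_width: 0.0349
```

```bash

python3 - <<'E'
from tip import *
st()
a=camera("side")[130:280,190:370,::-1]
cv2.imwrite("pics/s9.png",cv2.resize(a,None,fx=4,fy=4,interpolation=cv2.INTER_CUBIC))
E
```

```text
11.2 [0.5604 0.0115 0.183 ] [-0.2  0.1 -0.6] [-0.178  0.774  1.856 -0.029  0.127 -1.549] tip [ 0.6274 -0.0013  0.0142] slot 0.010053716654202979 -0.0021973785147802708 z [ 0.368 -0.07  -0.927] y [ 0.173  0.985 -0.006]
```

View pics/s9.png

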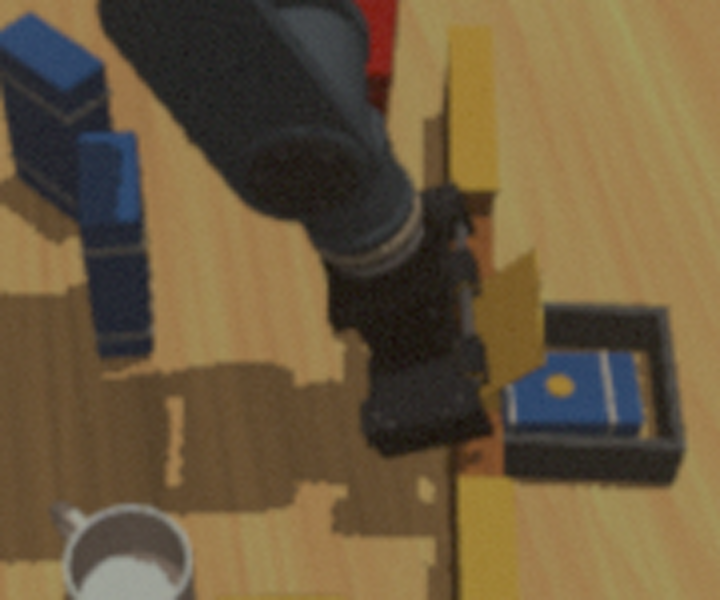

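The front edge is at side crop (640–643), so about x' 131 mm: the rear is roughly 21 mm inside and 14 mm short of the stop. I'll retreat, lift and straighten.

Emit:
drive_tool:
  plan:
    - [[-0.6,0.13,0,0,0,0],[-0.6,0.13,0,0,0,0],[-0.6,0.13,0.1,0,0,0],[0,0,0.9,0.14,0.72,0],[0,0,0.9,0.14,0.72,0],[0,0,0.9,0.14,0.72,0],[0,0,0.9,0.14,0.72,0],[0,0,0.9,0.14,0.72,0]]

```text
time: 12.25
position: [0.5146, 0.0214, 0.299]
tool_rot: [0.086, 0.996, 0.001, -0.001]
ft_force: [0.6, 0.3, -0.4]
grip_width: 0.035
```

```bash

python3 - <<'E'
from tip import *
st()
S=lambda u,v,z:ray("side",(u/4+190-.4,v/4+130-.4),z)
for p in[(640,352),(643,425)]:
    w=S(*p,.03)[:2];print("front",((w-M)@X).round(4),((w-M)@Y).round(4))
a=camera("side")[130:280,190:370,::-1]
cv2.imwrite("pics/s10.png",cv2.resize(a,None,fx=4,fy=4,interpolation=cv2.INTER_CUBIC))
E
```

```text
12.25 [0.5146 0.0214 0.299 ] [ 0.6  0.3 -0.4] [-0.176  0.542  1.804  0.002  0.798 -1.576] tip [0.5142 0.0218 0.117 ] slot -0.10537924255562743 -0.003771800994183658 z [-0.002  0.002 -1.   ] y [0.172 0.985 0.002]
front 0.134 0.0307
front 0.1304 -0.0308
```

View pics/s10.png

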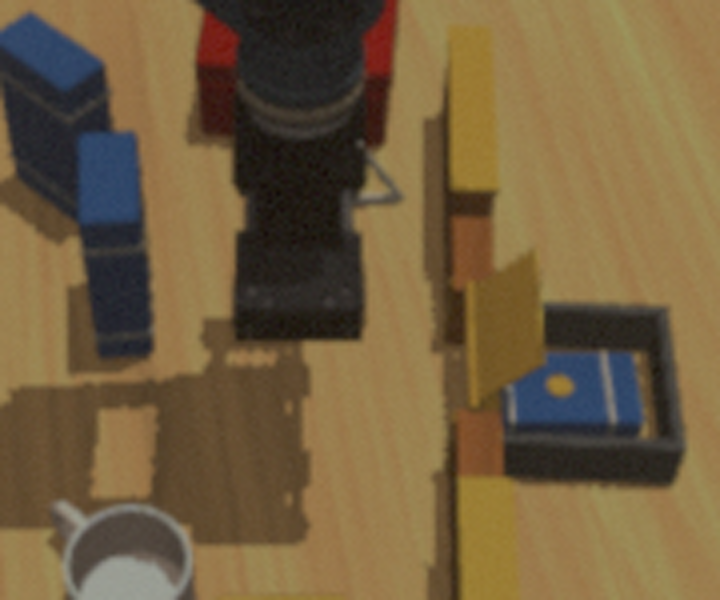

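Emit:
drive_tool:
  plan:
    - [[0,0,0.95,0,0,0],[0,0,0.95,0,0,0],[0,0,0.9,0,0,-0.38],[0.95,-0.19,0,0,0,0],[0.95,-0.19,0,0,0,0],[0.95,-0.19,0,0,0,0],[0.95,-0.19,0,0,0,0],[0.95,-0.19,0,0,0,0]]

```text
time: 13.3
position: [0.6339, -0.0025, 0.3673]
tool_rot: [0.106, 0.994, 0.001, -0.0]
ft_force: [-0.5, -0.3, -0.5]
grip_width: 0.0347
```

Emit:
drive_tool:
  plan:
    - [[0.95,-0.19,0,0,0,0],[0.95,-0.19,0,0,0,0],[0.95,-0.19,0,0,0,0],[0,0,0,0,0,0]]

```text
time: 13.8
position: [0.7054, -0.017, 0.3669]
tool_rot: [0.106, 0.994, 0.001, 0.0]
ft_force: [-0.6, -0.5, -0.1]
grip_width: 0.0345
```

```bash

python3 - <<'E'
from tip import *
st()
E
```

```text
13.8 [ 0.7054 -0.017   0.3669] [-0.6 -0.5 -0.1] [-0.182  0.677  1.246  0.002  1.219 -1.541] tip [ 0.7055 -0.0167  0.1849] slot 0.08969509290855393 -0.0006405266478908374 z [ 0.     0.002 -1.   ] y [0.211 0.977 0.002]
```

Emit:
drive_tool:
  plan:
    - [[0,0,-0.95,0,0,0],[0,0,-0.95,0,0,0],[0,0,-0.95,0,0,0],[0,0,-0.95,0,0,0],[0,0,0,0,0,0]]

```text
time: 14.42
position: [0.7025, -0.0161, 0.2703]
tool_rot: [0.106, 0.994, 0.001, -0.004]
ft_force: [0.1, -0.5, 0.5]
grip_width: 0.0344
```

Emit:
drive_tool:
  plan:
    - [[-0.4,0.09,0,0,0,0],[-0.4,0.09,0,0,0,0],[-0.4,0.09,0,0,0,0],[-0.4,0.09,0,0,0,0],[0,0,0,0,0,0]]

```text
time: 15.05
position: [0.6631, -0.0071, 0.273]
tool_rot: [0.106, 0.994, 0.001, -0.002]
ft_force: [-0.3, -0.5, -0.2]
grip_width: 0.0352
```

```bash

python3 - <<'E'
from tip import *
st()
a=camera("side")[130:280,190:370,::-1]
cv2.imwrite("pics/s11.png",cv2.resize(a,None,fx=4,fy=4,interpolation=cv2.INTER_CUBIC))
E
```

```text
15.05 [ 0.6631 -0.0071  0.273 ] [-0.3 -0.5 -0.2] [-0.179  0.734  1.432  0.002  0.979 -1.539] tip [ 0.6623 -0.0067  0.091 ] slot 0.0453852536743216 1.2481499730167069e-05 z [-0.004  0.002 -1.   ] y [0.21  0.978 0.002]
```

View pics/s11.png

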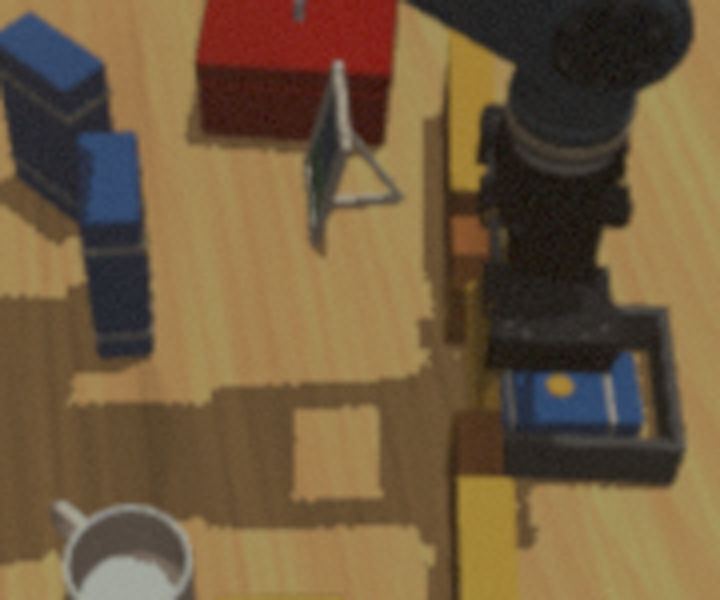

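Emit:
drive_tool:
  plan:
    - [[-0.32,0.07,0,0,0,0],[-0.32,0.07,0,0,0,0],[-0.32,0.07,0,0,0,0],[-0.32,0.07,0,0,0,0],[0,0,0,0,0,0],[0,0,0,0,0,0]]

```text
time: 15.85
position: [0.6322, -0.0004, 0.2729]
tool_rot: [0.106, 0.994, 0.001, -0.001]
ft_force: [0.3, 0.6, 0.1]
grip_width: 0.0347
```

```bash

python3 - <<'E'
from tip import *
st()
a=camera("side")[130:280,190:370,::-1]
cv2.imwrite("pics/s12.png",cv2.resize(a,None,fx=4,fy=4,interpolation=cv2.INTER_CUBIC))
E
```

```text
15.85 [ 6.322e-01 -4.000e-04  2.729e-01] [0.3 0.6 0.1] [-0.178  0.701  1.518  0.002  0.925 -1.537] tip [ 0.6317 -0.      0.0909] slot 0.014065165623374806 -5.351922658498942e-05 z [-0.002  0.002 -1.   ] y [0.211 0.978 0.002]
```

View pics/s12.png

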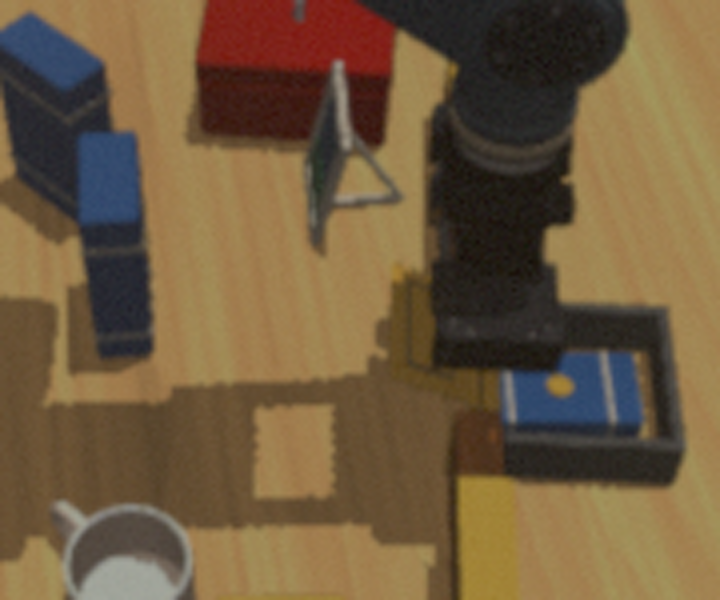

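The flap is well forward of upright, past the fingers at side crop (395–490, 270–400). I'll lift away and look again.

Emit:
drive_tool:
  plan:
    - [[0,0,0.6,0,0,0],[0,0,0.9,0,0,0],[0,0,0.9,0,0,0],[-0.5,0.9,0.9,0,0,0],[-0.8,0.95,0,0,0,0],[-0.8,0.95,0,0,0,0],[-0.8,0.95,0,0,0,0],[-0.8,0.95,0,0,0,0]]

```text
time: 16.9
position: [0.5393, 0.1177, 0.3566]
tool_rot: [0.106, 0.994, 0.001, -0.0]
ft_force: [0.0, 0.0, -0.2]
grip_width: 0.0348
```

Emit:
drive_tool:
  plan:
    - [[-0.8,0.95,0,0,0,0],[-0.8,0.95,0,0,0,0],[-0.6,0.95,0,0,0,0],[-0.6,0.95,0,0,0,0],[-0.6,0.95,0,0,0,0],[-0.6,0.95,0,0,0,0],[-0.6,0.95,0,0,0,0],[0,0,0,0,0,0]]

```text
time: 17.9
position: [0.4239, 0.2845, 0.3564]
tool_rot: [0.104, 0.995, 0.001, -0.001]
ft_force: [0.4, 0.3, -0.2]
grip_width: 0.0349
```

```bash

python3 - <<'E'
from tip import *
st()
A=camera("side")[:,:,::-1];B=camera("top")[:,:,::-1]
cv2.imwrite("pics/s13.png",cv2.resize(A[130:280,190:370],None,fx=4,fy=4,interpolation=cv2.INTER_CUBIC))
cv2.imwrite("pics/t13.png",cv2.resize(B[90:270,200:360],None,fx=3.3,fy=3.3,interpolation=cv2.INTER_CUBIC))
cv2.imwrite("pics/t13f.png",B)
E
```

```text
17.9 [0.4239 0.2845 0.3564] [ 0.4  0.3 -0.2] [ 0.371  0.444  1.768  0.004  0.93  -0.993] tip [0.4237 0.2849 0.1744] slot -0.24991917800734145 0.234070977067838 z [-0.001  0.003 -1.   ] y [0.208 0.978 0.002]
```

View pics/s13.png

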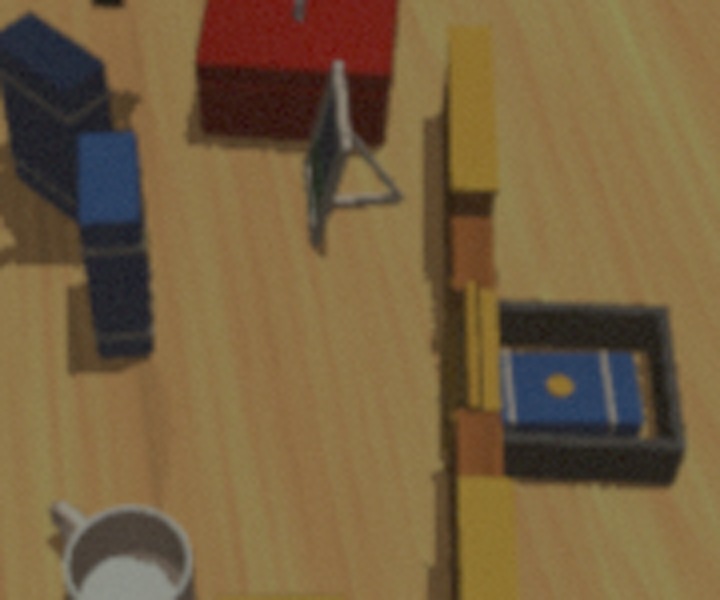

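View pics/t13.png

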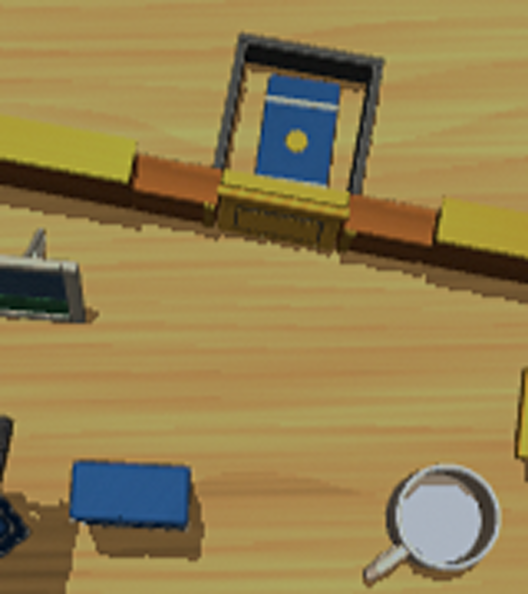

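View pics/t13f.png

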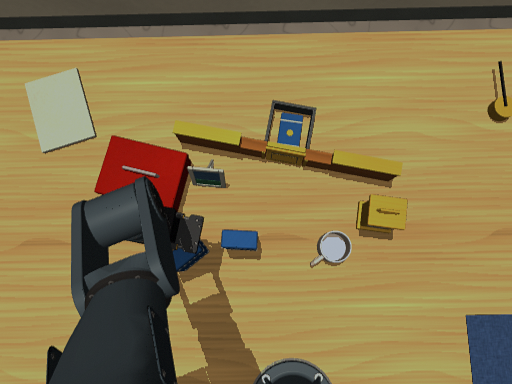

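Emit:
drive_tool:
  plan:
    - [[0,0,0.9,0,0,0],[0,0,0.9,0,0,0],[0,0,0.9,0,0,0],[0,0,0,0,0,0]]

```text
time: 18.5
position: [0.4258, 0.2827, 0.4247]
tool_rot: [0.107, 0.994, 0.002, 0.001]
ft_force: [-0.1, 0.4, -0.5]
grip_width: 0.0347
```

```bash

python3 - <<'E'
from tip import *
st()
for y in(-.048,.048):
  for ang in (0,.3,.6):
    a0=np.arcsin(15/62)+ang
    w=M+X*(.012-.062*np.sin(a0))+Y*y; u=proj("top",np.array([*w,.069-.062*np.cos(a0)])); print(y,ang,((u-[200,90])*3.3).round(0))
A=camera("side")[:,:,::-1];B=camera("top")[:,:,::-1]
cv2.imwrite("pics/s14.png",A)
c=B[130:190,250:330];cv2.imwrite("pics/t14.png",cv2.resize(c,None,fx=8,fy=8,interpolation=cv2.INTER_CUBIC))
E
```

```text
18.5 [0.4258 0.2827 0.4247] [-0.1  0.4 -0.5] [ 0.366  0.348  1.692  0.003  1.098 -0.992] tip [0.4263 0.2833 0.2427] slot -0.24701101949284499 0.23305319859103468 z [ 0.003  0.004 -1.   ] y [0.212 0.977 0.004]
-0.048 0 [332. 245.]
-0.048 0.3 [330. 263.]
-0.048 0.6 [328. 276.]
0.048 0 [217. 223.]
0.048 0.3 [213. 241.]
0.048 0.6 [210. 254.]
```

View pics/s14.png

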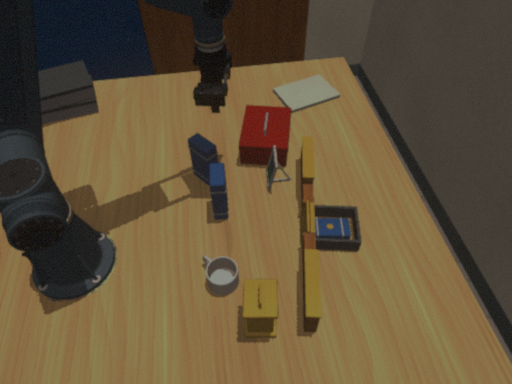

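View pics/t14.png

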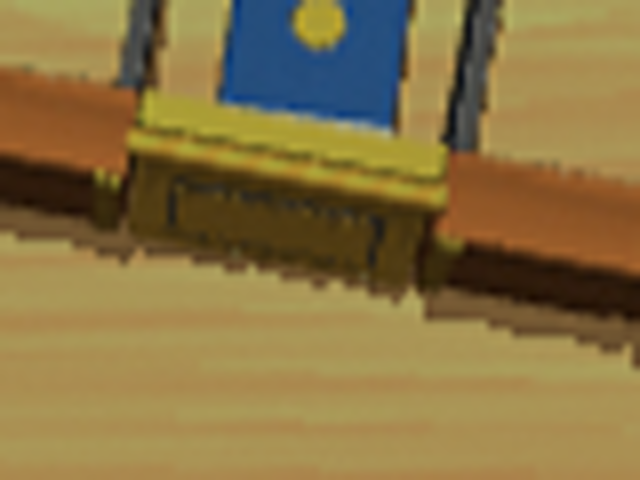

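The flap's lower edge is within a few pixels of the shut prediction and the case is behind it. The bystanders are where they started, so I'm handing in.

```bash
python3 -c "
from rig import robot
print(robot.hand_in())"
```

```text
the job is handed in; nothing more can be done
None
```

The job is handed in at about 18.6 s of the 58 s allowed, with no verdict reported. The blue key case is flat inside the channel behind the slot, and the brass flap is shut behind it.

- **Tipping:** I pushed the smallest blue case near its top. It tipped over its far foot edge and landed flat with its top towards the slot.
- **Pushing in:** I slid it along the counter with a vertical tool, then with the tool pitched 22° to reach under the bar. From the case's front edge, its rear sits about 21–22 mm behind the front face and its front about 13 mm short of the stop. It is centred in the channel and turned about 2° from the slot's direction.
- **Flap:** I pushed it forward from behind and it fell shut. In the last picture its lower edge lies within about 2 px of where a shut flap should appear (less than 0.3 rad open would shift it about 5 px).
- **Other checks:** The cash box, clock, teacup, frame and the two larger cases look unmoved. The last force reading was about zero, with the arm well clear. The largest force I read was about 5 N, though I only read it at the end of each move.

**Close call:** joint 5 read 0.001 rad while the tool was pitched, right at its lower limit of 0. I saw no reading past the limit.

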